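Tip the lost scoop out of the tall tea caddy

TASK

The little steel scoop has dropped to the bottom of the tall square tea caddy, too deep to reach. Lay the caddy on its side on the counter with the scoop still in it and let go of it, then take hold of it afresh, raise its foot and tip it mouth-down so that the scoop slides out onto the counter. Leave the caddy lying on its side on the bare counter, lay the scoop flat in the dark wooden scoop tray along the tray's length, and leave the other goods where they stand.

Things in the scene. Friction and masses are not known exactly. Their poses are not given: they have to be found in the camera images.
- caddy_mid (a point): Centre of the tall square tea caddy: plain light metal with paper labels, 60 x 60 outside, 190 high, walls and floor 4 thick, open at the top, about 0.25 kg. Loose; stands upright at the start, left or right on the counter. z runs from foot to open mouth, x and y are square to the faces. Friction on the scoop is 0.5 to 0.7: it must lean 25 to 40 degrees mouth-down before the scoop slides.
- caddy_mouth (a point): Centre of the caddy's open mouth, 95 from its centre along its z; same axes.
- scoop_mid (a point): Mid-length of the small steel scoop, 95 long, 50 g, standing bowl down in the caddy, its handle end 90 below the mouth. z runs from bowl to handle end. Bowl end: 34 wide (x), 22 thick (y), 42 long (z), walls 3, open to +y. Handle: bar 12 (x) by 8 (y), 53 long, in line with the bowl's middle. Out on the counter it lies on any side of the bowl, level.
- scoop_bowl (a point): Middle of the scoop's bowl, 26.5 from scoop_mid towards the bowl end (-z of the scoop), the place to grip it, across its 34 width or its 22 thickness; same axes.
- rest: Scoop tray of dark wood, fixed to the counter: an open shallow tray 146 long (x) by 104 wide (y), walls 8 thick and 14 high, inner floor 130 by 88, 8 above the counter. Origin at the centre of its underside, x along its length. It lies on the side of the counter where the caddy does not stand; the counter between the two is clear.
- flat_tin_mid (a point): Middle of a bystander, half-way up: low round steel tin, 72 across, 30 high. Loose, to be left alone.
- small_tin_mid (a point): Middle of a bystander, half-way up: low round steel tin, 60 across, 28 high. Loose, to be left alone.
- gold_carton_mid (a point): Middle of a bystander, half-way up: gold carton 45 x 65 x 120 high. Loose, to be left alone.
- small_carton_mid (a point): Middle of a bystander, half-way up: gold carton 45 x 60 x 90 high. Loose, to be left alone.
- jar_mid (a point): Middle of a bystander, half-way up: brown glass jar, 68 across, 100 high. Loose, to be left alone.
- tall_tin_mid (a point): Middle of a bystander, half-way up: round tin, 72 across, 110 high. Loose, to be left alone.
Mind the look-alikes: they are no part of the job. Several things look just like the rest: the one meant starts farthest to the robot's left.

How it is judged:
By the outcome, as a careful person would: the job done as asked, in the order asked, and still so for the second after the job is handed in, with the robot touching nothing.
It also fails if it takes over 72 s, if anything falls off the work surface, if the arm or the gripper's body presses on something with over 40 N, if the wrist force passes 120 N, or if a joint passes its speed limit or range.

ROBOT

A 6-joint arm with a two-finger parallel gripper is mounted at the origin on the work surface. World frame = base frame: x ahead of the robot, y to its left, z up, the work surface at z = 0. Lengths are in m, angles in degrees, forces in N, time in s.
With the tool pointing down it reaches from about 0.375 to 0.975 m from the base axis. Payload 3.8 kg.
Tool frame: the origin (TCP) lies at the very end of the fingers, on their centre line; the grasp point (between the pads) lies 19 mm behind it (ctrl.hold_point_z is the distance from the TCP to the grasp point, in m); z points along the fingers, y is the line along which they close (so a half turn about z gives the same grasp; the last joint's range is limited). The gripper opens to 88 mm and grips with 3 to 60 N. Pads are 18 mm wide; open, the fingers measure 123 mm over their backs; the gripper's body (75 mm by 187 mm) begins 45 mm behind the grasp point.
Start: joints at [64.521, 15.12, 91.902, -0, 72.978, -2.114], TCP at [0.268, 0.62, 0.204] pointing down, gripper open.
Joint ranges: [-150.88, 150.88], [-54.13, 125.18], [17.81, 147.31], [-75.09, 255.09], [0, 152.58], [-146.25, 146.25]. Speed limits (degrees/s): [147.25, 147.25, 180, 180, 180, 180].

INTERFACE

Orientations are given as [roll, pitch, yaw] about the fixed x, y, z axes, in that order (R = Rz(yaw) Ry(pitch) Rx(roll)).
In Python, from rig import monitor, optics, workorder, nets, ctrl gives the robot as it stands. The module is installed in compiled form; this text tells all that it offers.
- The arm moves only by the tool apply_moves, never from a script. Its argument "plan" is a list of rows, each an object of numbers: "jaw": the closure, from 0 (fully open) to 1 (shut); "tx", "ty", "tz": the shift along the tool's x, y, z in m; "yaw": the turn about the tool's z in degrees. A call has exactly 5 rows; each row is the pose to reach, as a shift and turn from the pose commanded when the call began, along the tool's axes at that moment; what a row does not reach only later rows make up. A row lasts 1/8 s, in which the tool goes at most 62.5 mm and 10.7 degrees, less where a joint would pass 70% of its speed; a pose out of reach is approached as far as the arm can. A call with a gripper value outside its range is refused whole. The fingers move at their own pace and stop on an object; "squeeze" is the grip in N (left out, the last holds). Time passes only in rows, so rows that repeat a pose let the fingers close, or fill a call up. It gives the time, the measured TCP pose, the force, the opening and the grip force at its end, in the units of the state.
- monitor.state(): the state, without advancing time (a new reading comes with each control period).
- optics.camera(name): name is "scene" or "top"; returns a dict with "img" (384x512x3 uint8, blue, green, red), "z_map" (384x512 float32, m along the optical axis (not along the pixel's ray), 0 where there is no reading), "K" (3x3 intrinsics, pixels), "eye" and "orientation" of the camera in the world. Camera axes: x right, y up, looking along -z (the intrinsics and any distortion apply to the point x, -y, -z); pixel columns grow to the right and rows downward; lengths in m; the calibration is good to about 2 mm. A picture is of the moment at which its call begins.
- workorder.hand_in(): hands the job in; it is judged then, once.
Trained networks look in a picture, given as the dict that the camera call returned (one of the last four; its "shot" number tells which), for a name from the list of things; names that differ only in an ending like _2 or _b are one class to them, and where a whole thing is asked for, a point or a joint stands for the part that bears it (a point fixed in the world has none). Each returns a list of dicts, best first, with "conf" (0 to 1); they miss things now and then, are a little off and sometimes report something else, mostly with a low value. They report only what shows in the picture. A call takes as long as a camera call. They do not tell look-alikes from the thing itself.
- nets.trace(picture, query): "region" (384x512 bool, what is visible of it) and "at" ([column, row] in pixels, amid what is visible of it).
The state is a dict: "time": time; "joint_positions": joint angles; "dq": joint speeds; "tau": joint torques, N m; "position": TCP position; "eef_rot": TCP orientation; "force": force on the tool from outside, world axes, zero at the start; "ft_torque": the same for the moment, N m; "grip_width": opening from 0.0 (shut) to 1.0 (fully open); "grasp_force": force on a finger pad.
Only numpy, scipy, OpenCV 4.12 (cv2) and the standard library are available. Lean on these libraries where they do the work, as an engineer would, in place of code of your own. Each camera call takes 0.05 s, during which the arm holds its last target. There are 200 camera calls.

## Working session

There is one attempt and no reset: what is moved stays moved. The work goes in short steps, Python scripts to look and compute and a tool call to move; the robot and the scene stay as the last step left them, time stands still between calls to the robot, and variables do not carry over. Pictures are saved under pics/ and viewed, at most 10 in all, crops included, and the job is handed in when it is done.

Besides the shell and the picture viewer there is one more tool, called after ">>>" by a JSON object that holds its "fn" and its "kwargs", one argument or row to a line. apply_moves: Moves the arm, as the interface text tells. Its arguments: {"type":"object","properties":{"plan":{"type":"array","items":{"type":"object","properties":{"jaw":{"type":"number"},"tx":{"type":"number"},"ty":{"type":"number"},"tz":{"type":"number"},"yaw":{"type":"number"}}}},"squeeze":{"type":"number"}},"required":["plan"]}

```bash
mkdir -p pics; cat > h.py <<'E'
import numpy as np, cv2
from scipy.spatial.transform import Rotation as R
from rig import monitor, optics, workorder, nets, ctrl
def rot(o):
    o=np.array(o,float)
    if o.shape==(3,3): return o
    return R.from_quat(o).as_matrix() if o.size==4 else R.from_euler('xyz',o,degrees=True).as_matrix()
def cloud(p):
    K=np.array(p['K']);h,w=p['z_map'].shape
    u,v=np.meshgrid(np.arange(w),np.arange(h));z=p['z_map']
    c=np.stack([(u-K[0,2])/K[0,0]*z,-(v-K[1,2])/K[1,1]*z,-z],-1)
    P=c@rot(p['orientation']).T+np.array(p['eye']); P[z==0]=np.nan
    return P
E
python3 - <<'E'
from h import *
for n in ['scene','top']:
    p=optics.camera(n); cv2.imwrite(f'pics/{n}0.png',p['img'])
    print(n,[k for k in p],p['orientation'],p['eye'],np.array(p['K']).tolist())
    P=cloud(p)
    for q in ['caddy_mid','rest','flat_tin_mid','small_tin_mid','gold_carton_mid','small_carton_mid','jar_mid','tall_tin_mid']:
        for d in nets.trace(p,q)[:4]:
            X=P[d['region']]; X=X[~np.isnan(X[:,0])]
            if len(X)==0: continue
            print(q,round(d['conf'],2),np.round(d['at']),len(X),np.round(np.median(X,0),3),'zmax',np.round(np.percentile(X[:,2],[2,98]),3))
print(ctrl.hold_point_z, monitor.state())
E
```

```text
scene ['img', 'z_map', 'K', 'eye', 'orientation', 'shot'] [34.77342551 -0.52857771 49.55130876] [ 1.05932538 -0.44439628  1.08197825] [[373.5312912080191, 0.0, 251.84741203017398], [0.0, 373.5312912080191, 189.89456870579113], [0.0, 0.0, 1.0]]
caddy_mid 0.9 [180. 228.] 1167 [ 0.542 -0.251  0.13 ] zmax [-0.001  0.191]
rest 0.66 [215. 169.] 958 [ 0.349 -0.     0.009] zmax [0.003 0.016]
rest 0.64 [291. 161.] 957 [0.495 0.25  0.009] zmax [0.003 0.017]
flat_tin_mid 0.56 [305. 231.] 455 [0.731 0.066 0.03 ] zmax [0.001 0.035]
small_tin_mid 0.67 [327. 199.] 495 [0.716 0.178 0.075] zmax [0.006 0.094]
small_tin_mid 0.57 [272. 249.] 286 [ 0.715 -0.06   0.028] zmax [0.013 0.033]
gold_carton_mid 0.85 [236. 270.] 745 [ 0.737 -0.2    0.115] zmax [0.002 0.123]
small_carton_mid 0.85 [323. 202.] 484 [0.716 0.178 0.073] zmax [0.005 0.094]
jar_mid 0.58 [122. 284.] 775 [ 0.551 -0.476  0.088] zmax [0.003 0.102]
jar_mid 0.27 [304. 229.] 440 [0.732 0.066 0.03 ] zmax [0.004 0.035]
tall_tin_mid 0.59 [336. 132.] 593 [0.539 0.43  0.09 ] zmax [0.009 0.114]
top ['img', 'z_map', 'K', 'eye', 'orientation', 'shot'] 
[... 753 characters left out ...]
max [0.002 0.116]
0.0187 {'time': 0.9, 'joint_positions': array([ 6.45182724e+01,  1.51181601e+01,  9.19012793e+01,  1.83795364e-03,
        7.29787036e+01, -2.11481065e+00]), 'dq': array([ 0.06484348, -0.05176732,  0.11586564,  0.0011441 ,  0.08029097,
       -0.01260696]), 'tau': array([-5.99723044e-04, -5.02035248e+01, -3.57268059e+01,  7.27887475e-02,
        1.82842906e-02, -1.72041086e-05]), 'position': array([0.267715  , 0.61964077, 0.20444244]), 'eef_rot': array([ 1.79998079e+02, -1.68773780e-03,  1.56632545e+02]), 'force': array([-0.77179133, -0.4613945 ,  0.49072344]), 'ft_torque': array([ 0.02565563, -0.01983575, -0.01207463]), 'grasp_force': 0.0, 'grip_width': 0.9980186665006057}
```

View pics/top0.png

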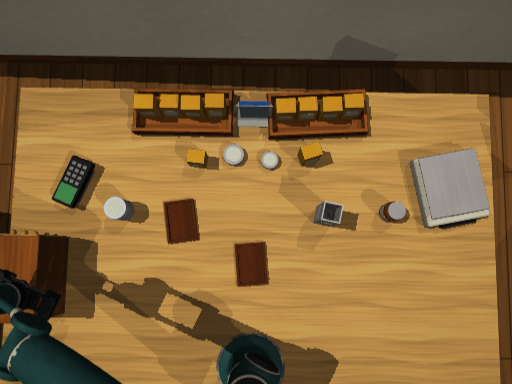

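View pics/scene0.png

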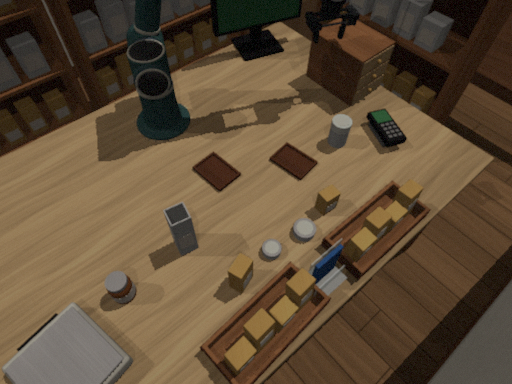

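```bash
python3 - <<'E'
from h import *
s=optics.camera('scene');p=optics.camera('top');
P=np.concatenate([cloud(p).reshape(-1,3),cloud(s).reshape(-1,3)])
def box(n,c,r,z0,z1,Q=P):
    m=(np.hypot(Q[:,0]-c[0],Q[:,1]-c[1])<r)&(Q[:,2]>z0)&(Q[:,2]<z1)
    print(n,m.sum(),cv2.minAreaRect(Q[m][:,:2].astype(np.float32)*1000))
for n,Q in(('top',cloud(p).reshape(-1,3)),('scene',cloud(s).reshape(-1,3))):
    box('caddy '+n,(.52,-.25),.07,.175,.2,Q); box('rest '+n,(.495,.25),.11,.011,.025,Q)
    box('rest2 '+n,(.346,.0),.11,.011,.025,Q)
E
python3 - <<'E'
import cv2
a=cv2.imread('pics/scene0.png')[130:300,100:400];cv2.imwrite('pics/crop0.png',cv2.resize(a,None,fx=2.6,fy=2.6,interpolation=cv2.INTER_CUBIC))
E
```

```text
caddy top 137 ((515.0056762695312, -247.59324645996094), (60.819053649902344, 60.05295181274414), 78.22718811035156)
rest top 448 ((489.9493408203125, 250.05459594726562), (166.96771240234375, 109.64718627929688), 11.307711601257324)
rest2 top 433 ((347.281005859375, -13.341819763183594), (145.8175811767578, 136.99554443359375), 5.291333198547363)
caddy scene 229 ((517.2109375, -247.83177185058594), (60.101104736328125, 62.53902053833008), 78.7168960571289)
rest scene 311 ((492.9864501953125, 250.58599853515625), (147.6463165283203, 109.39805603027344), 8.79969596862793)
rest2 scene 296 ((347.507568359375, 2.7995643615722656), (149.18948364257812, 106.81438446044922), 5.162118434906006)
```

View pics/crop0.png

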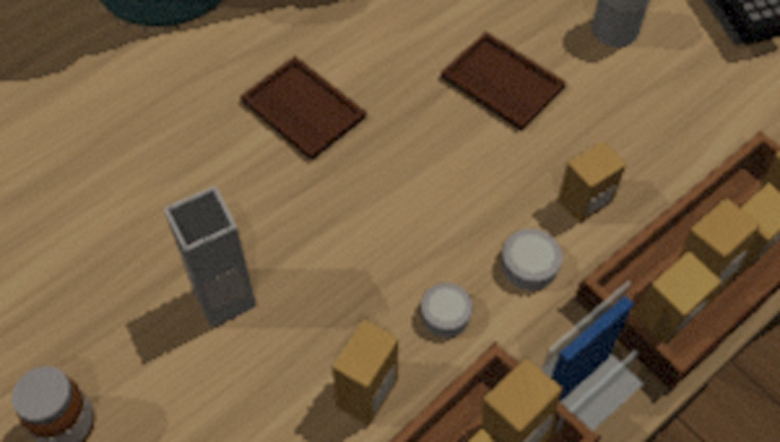

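The top view shows the caddy at (330,212). There are two look-alike trays: (182,221), which is leftmost at y=+0.25 and so the one meant, and (247,264), the decoy at y=0. Nothing else resembles the caddy. The tins at (233,154) and (270,159) and the cartons at (197,157) and (312,151) are bystanders. The crop confirms the caddy is open on top and the counter on its +y side is clear, so I'll lay it towards +y.

>>> {"fn": "apply_moves", "kwargs": {
  "plan": [
    {"tx": -0.038,"ty": -0.046,"tz": -0.056,"jaw": 0},
    {"tx": -0.076,"ty": -0.092,"tz": -0.056,"jaw": 0},
    {"tx": -0.114,"ty": -0.139,"tz": -0.056,"jaw": 0},
    {"tx": -0.152,"ty": -0.185,"tz": -0.056,"jaw": 0},
    {"tx": -0.19,"ty": -0.232,"tz": -0.056,"jaw": 0}
  ],
  "squeeze": 5
}}

```text
invalid input
```

>>> {"fn": "apply_moves", "kwargs": {
  "plan": [
    {"tx": -0.038,"ty": -0.046,"jaw": 0},
    {"tx": -0.076,"ty": -0.092,"jaw": 0},
    {"tx": -0.114,"ty": -0.139,"jaw": 0},
    {"tx": -0.152,"ty": -0.185,"jaw": 0},
    {"tx": -0.19,"ty": -0.232,"jaw": 0}
  ]
}}

```text
invalid input
```

>>> {"fn": "apply_moves", "kwargs": {
  "plan": [
    {"tx": -0.038,"ty": -0.046,"yaw": 10,"jaw": 0},
    {"tx": -0.076,"ty": -0.092,"yaw": 20,"jaw": 0},
    {"tx": -0.114,"ty": -0.139,"yaw": 30,"jaw": 0},
    {"tx": -0.152,"ty": -0.185,"yaw": 40,"jaw": 0},
    {"tx": -0.192,"ty": -0.234,"yaw": 50,"jaw": 0}
  ]
}}

```text
invalid input
```

>>> {"fn": "apply_moves", "kwargs": {
  "plan": [
    {"yaw": 10,"jaw": 0},
    {"yaw": 20,"jaw": 0},
    {"yaw": 28.1,"jaw": 0},
    {"yaw": 28.1,"jaw": 0},
    {"yaw": 28.1,"jaw": 0}
  ]
}}

```text
invalid input
```

>>> {"fn": "apply_moves", "kwargs": {
  "plan": [
    {"jaw": 0,"tx": -0.038,"ty": -0.046,"tz": -0.056,"yaw": 0},
    {"jaw": 0,"tx": -0.076,"ty": -0.092,"tz": -0.056,"yaw": 0},
    {"jaw": 0,"tx": -0.114,"ty": -0.139,"tz": -0.056,"yaw": 0},
    {"jaw": 0,"tx": -0.152,"ty": -0.185,"tz": -0.056,"yaw": 0},
    {"jaw": 0,"tx": -0.19,"ty": -0.232,"tz": -0.056,"yaw": 0}
  ],
  "squeeze": 5
}}

```text
time: 1.62
position: [0.349, 0.3347, 0.2608]
eef_rot: [179.9, 0.0, 156.7]
force: [0.7, -0.6, 0.6]
grip_width: 1.0
grasp_force: 0.0
```

>>> {"fn": "apply_moves", "kwargs": {
  "plan": [
    {"jaw": 0,"tx": -0.038,"ty": -0.046,"tz": 0,"yaw": 0},
    {"jaw": 0,"tx": -0.076,"ty": -0.092,"tz": 0,"yaw": 0},
    {"jaw": 0,"tx": -0.114,"ty": -0.139,"tz": 0,"yaw": 0},
    {"jaw": 0,"tx": -0.152,"ty": -0.185,"tz": 0,"yaw": 0},
    {"jaw": 0,"tx": -0.19,"ty": -0.232,"tz": 0,"yaw": 0}
  ]
}}

```text
time: 2.25
position: [0.4314, 0.0463, 0.2609]
eef_rot: [180.0, 0.1, 156.6]
force: [0.6, 0.2, 0.0]
grip_width: 1.006
grasp_force: 0.0
```

>>> {"fn": "apply_moves", "kwargs": {
  "plan": [
    {"jaw": 0,"tx": -0.038,"ty": -0.046,"tz": 0,"yaw": 10},
    {"jaw": 0,"tx": -0.076,"ty": -0.092,"tz": 0,"yaw": 20},
    {"jaw": 0,"tx": -0.114,"ty": -0.139,"tz": 0,"yaw": 30},
    {"jaw": 0,"tx": -0.152,"ty": -0.185,"tz": 0,"yaw": 40},
    {"jaw": 0,"tx": -0.192,"ty": -0.234,"tz": 0,"yaw": 50}
  ]
}}

```text
time: 2.88
position: [0.5147, -0.2441, 0.2608]
eef_rot: [179.9, 0.0, 106.3]
force: [0.6, -0.6, 0.7]
grip_width: 0.996
grasp_force: 0.0
```

>>> {"fn": "apply_moves", "kwargs": {
  "plan": [
    {"jaw": 0,"tx": 0,"ty": 0,"tz": 0,"yaw": 10},
    {"jaw": 0,"tx": 0,"ty": 0,"tz": 0,"yaw": 20},
    {"jaw": 0,"tx": 0,"ty": 0,"tz": 0,"yaw": 28.1},
    {"jaw": 0,"tx": 0,"ty": 0,"tz": 0,"yaw": 28.1},
    {"jaw": 0,"tx": 0,"ty": 0,"tz": 0,"yaw": 28.1}
  ]
}}

```text
time: 3.5
position: [0.5143, -0.2421, 0.2605]
eef_rot: [180.0, 0.0, 78.7]
force: [0.3, 1.4, -0.5]
grip_width: 0.997
grasp_force: 0.0
```

>>> {"fn": "apply_moves", "kwargs": {
  "plan": [
    {"jaw": 0,"tx": -0.004,"ty": 0.003,"tz": 0.03,"yaw": 0},
    {"jaw": 0,"tx": -0.004,"ty": 0.003,"tz": 0.06,"yaw": 0},
    {"jaw": 0,"tx": -0.004,"ty": 0.003,"tz": 0.09,"yaw": 0},
    {"jaw": 0,"tx": -0.004,"ty": 0.003,"tz": 0.114,"yaw": 0},
    {"jaw": 0,"tx": -0.004,"ty": 0.003,"tz": 0.114,"yaw": 0}
  ]
}}

```text
time: 4.12
position: [0.5147, -0.2456, 0.1441]
eef_rot: [-179.7, -0.1, 78.6]
force: [-0.4, 0.4, -0.1]
grip_width: 0.998
grasp_force: 0.0
```

>>> {"fn": "apply_moves", "kwargs": {
  "plan": [
    {"jaw": 0.3,"tx": 0,"ty": 0,"tz": 0,"yaw": 0},
    {"jaw": 0.4,"tx": 0,"ty": 0,"tz": 0,"yaw": 0},
    {"jaw": 0.5,"tx": 0,"ty": 0,"tz": 0,"yaw": 0},
    {"jaw": 0.5,"tx": 0,"ty": 0,"tz": 0,"yaw": 0},
    {"jaw": 0.5,"tx": 0,"ty": 0,"tz": 0,"yaw": 0}
  ],
  "squeeze": 5
}}

```text
time: 4.75
position: [0.5171, -0.247, 0.1476]
eef_rot: [179.9, 0.0, 78.5]
force: [-1.2, -0.3, 5.6]
grip_width: 0.678
grasp_force: 5.0
```

>>> {"fn": "apply_moves", "kwargs": {
  "plan": [
    {"jaw": 0.5,"tx": 0.0145,"ty": 0,"tz": -0.002,"yaw": 0},
    {"jaw": 0.5,"tx": 0.029,"ty": 0,"tz": -0.003,"yaw": 0},
    {"jaw": 0.5,"tx": 0.044,"ty": 0,"tz": -0.002,"yaw": 0},
    {"jaw": 0.5,"tx": 0.058,"ty": 0,"tz": 0,"yaw": 0},
    {"jaw": 0.5,"tx": 0.0725,"ty": 0,"tz": 0.003,"yaw": 0}
  ],
  "squeeze": 4
}}

```text
time: 5.38
position: [0.5312, -0.1742, 0.1433]
eef_rot: [180.0, -0.0, 78.6]
force: [0.3, 0.3, 1.5]
grip_width: 0.68
grasp_force: 4.0
```

```bash
python3 - <<'E'
from h import *
p=optics.camera('scene');a=p['img'][130:300,100:300];cv2.imwrite('pics/t1.png',cv2.resize(a,None,fx=3,fy=3))
E
```

```text
(no output)
```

View pics/t1.png

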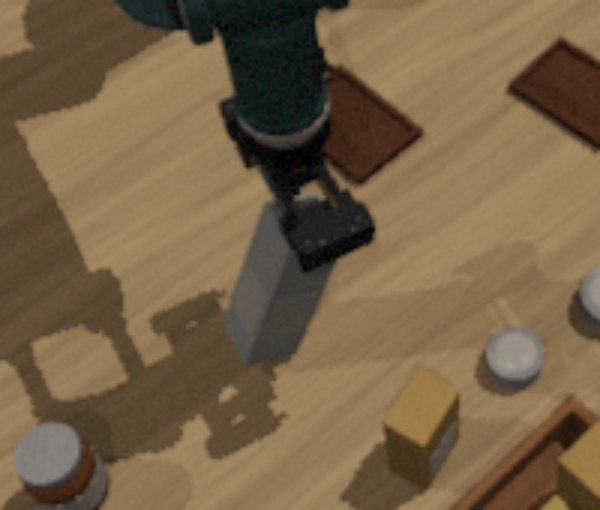

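The caddy is leaning about 25° at crop (280,290), with its foot still planted and pivoting in the pads. I'll continue the arc.

>>> {"fn": "apply_moves", "kwargs": {
  "plan": [
    {"jaw": 0.5,"tx": 0.014,"ty": 0,"tz": 0.004,"yaw": 0},
    {"jaw": 0.5,"tx": 0.0275,"ty": 0,"tz": 0.0095,"yaw": 0},
    {"jaw": 0.5,"tx": 0.0405,"ty": 0,"tz": 0.016,"yaw": 0},
    {"jaw": 0.5,"tx": 0.053,"ty": 0,"tz": 0.024,"yaw": 0},
    {"jaw": 0.5,"tx": 0.0645,"ty": 0,"tz": 0.033,"yaw": 0}
  ]
}}

```text
time: 6.05
position: [0.5441, -0.1112, 0.1099]
eef_rot: [180.0, -0.0, 78.5]
force: [1.9, 3.4, 3.4]
grip_width: 0.682
grasp_force: 4.0
```

>>> {"fn": "apply_moves", "kwargs": {
  "plan": [
    {"jaw": 0.5,"tx": 0.011,"ty": 0,"tz": 0.01,"yaw": 0},
    {"jaw": 0.5,"tx": 0.021,"ty": 0,"tz": 0.0205,"yaw": 0},
    {"jaw": 0.5,"tx": 0.03,"ty": 0,"tz": 0.032,"yaw": 0},
    {"jaw": 0.5,"tx": 0.038,"ty": 0,"tz": 0.044,"yaw": 0},
    {"jaw": 0.5,"tx": 0.0445,"ty": 0,"tz": 0.057,"yaw": 0}
  ]
}}

```text
time: 6.68
position: [0.5521, -0.0685, 0.052]
eef_rot: [-179.9, 0.0, 78.5]
force: [-0.0, 2.5, 0.3]
grip_width: 0.678
grasp_force: 4.0
```

>>> {"fn": "apply_moves", "kwargs": {
  "plan": [
    {"jaw": 0.5,"tx": 0.003,"ty": 0,"tz": 0.007,"yaw": 0},
    {"jaw": 0.5,"tx": 0.0055,"ty": 0,"tz": 0.014,"yaw": 0},
    {"jaw": 0.5,"tx": 0.008,"ty": 0,"tz": 0.021,"yaw": 0},
    {"jaw": 0.5,"tx": 0.01,"ty": 0,"tz": 0.0275,"yaw": 0},
    {"jaw": 0.5,"tx": 0.012,"ty": 0,"tz": 0.034,"yaw": 0}
  ]
}}

```text
time: 7.3
position: [0.5549, -0.057, 0.0191]
eef_rot: [180.0, 0.0, 78.5]
force: [1.1, 1.6, -0.5]
grip_width: 0.682
grasp_force: 4.0
```

```bash
python3 - <<'E'
from h import *
p=optics.camera('scene');a=p['img'][130:300,100:300];cv2.imwrite('pics/t2.png',cv2.resize(a,None,fx=3,fy=3))
P=cloud(p);d=nets.trace(p,'caddy_mid')[0];X=P[d['region']];X=X[~np.isnan(X[:,0])]
b=np.array([.2,.98,0]);s=X@b;print(d['conf'],len(X),[(round(t,3),np.round(np.percentile(X[(abs(s-t)<.008),2],[10,95]),3)) for t in np.arange(s.min(),s.max(),.02) if (abs(s-t)<.008).sum()>5])
E
```

```text
0.64 1362 [(np.float64(-0.127), array([0.049, 0.062])), (np.float64(-0.107), array([0.02 , 0.066])), (np.float64(-0.087), array([0.018, 0.069])), (np.float64(-0.067), array([0.026, 0.073])), (np.float64(-0.047), array([0.03 , 0.076])), (np.float64(-0.027), array([0.033, 0.078])), (np.float64(-0.007), array([0.043, 0.082])), (np.float64(0.013), array([0.042, 0.085])), (np.float64(0.033), array([0.039, 0.087]))]
```

View pics/t2.png

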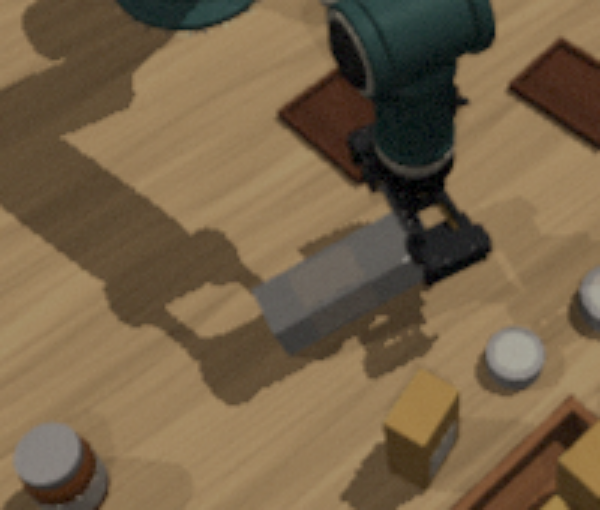

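The caddy is nearly down, with its foot on the counter at crop (270,320) and its mouth about 20 mm up. I'll lower it the rest of the way and release.

>>> {"fn": "apply_moves", "kwargs": {
  "plan": [
    {"jaw": 0.5,"tx": 0.0005,"ty": 0,"tz": 0.003,"yaw": 0},
    {"jaw": 0.5,"tx": 0.001,"ty": 0,"tz": 0.007,"yaw": 0},
    {"jaw": 0.5,"tx": 0.0015,"ty": 0,"tz": 0.011,"yaw": 0},
    {"jaw": 0.5,"tx": 0.002,"ty": 0,"tz": 0.015,"yaw": 0},
    {"jaw": 0.5,"tx": 0.002,"ty": 0,"tz": 0.015,"yaw": 0}
  ],
  "squeeze": 3
}}

```text
time: 8.02
position: [0.5551, -0.0551, 0.004]
eef_rot: [-180.0, 0.0, 78.6]
force: [0.7, 0.4, -1.4]
grip_width: 0.681
grasp_force: 3.0
```

>>> {"fn": "apply_moves", "kwargs": {
  "plan": [
    {"jaw": 0.3,"tx": 0,"ty": 0,"tz": 0,"yaw": 0},
    {"jaw": 0.25,"tx": 0,"ty": 0,"tz": 0,"yaw": 0},
    {"jaw": 0.1,"tx": 0,"ty": 0,"tz": 0,"yaw": 0},
    {"jaw": 0,"tx": 0,"ty": 0,"tz": 0,"yaw": 0},
    {"jaw": 0,"tx": 0,"ty": 0,"tz": 0,"yaw": 0}
  ]
}}

```text
time: 8.65
position: [0.5554, -0.0551, 0.0045]
eef_rot: [180.0, 0.0, 78.5]
force: [-0.1, -0.3, -0.2]
grip_width: 1.0
grasp_force: 0.0
```

>>> {"fn": "apply_moves", "kwargs": {
  "plan": [
    {"jaw": 0,"tx": 0,"ty": 0,"tz": -0.03,"yaw": 0},
    {"jaw": 0,"tx": 0,"ty": 0,"tz": -0.06,"yaw": 0},
    {"jaw": 0,"tx": 0,"ty": 0,"tz": -0.09,"yaw": 0},
    {"jaw": 0,"tx": 0,"ty": 0,"tz": -0.12,"yaw": 0},
    {"jaw": 0,"tx": 0,"ty": 0,"tz": -0.15,"yaw": 0}
  ]
}}

```text
time: 9.28
position: [0.5552, -0.055, 0.1554]
eef_rot: [-180.0, 0.0, 78.5]
force: [0.0, 0.0, -0.2]
grip_width: 1.001
grasp_force: 0.0
```

```bash
cat >> h.py <<'E'
def caddy(cams=('scene','top')):
    for n in cams:
        p=optics.camera(n);P=cloud(p)
        for d in nets.trace(p,'caddy_mid')[:1]:
            m=cv2.dilate(d['region'].astype(np.uint8),np.ones((3,3)))>0
            X=P[m]; X=X[~np.isnan(X[:,0])]; X=X[(X[:,2]>.04)&(X[:,2]<.075)]
            if len(X)>5: print(n,round(d['conf'],2),np.round(np.percentile(X[:,2],[5,50,95]),3),cv2.minAreaRect(X[:,:2].astype(np.float32)*1000))
        for d in nets.trace(p,'scoop_mid')[:2]: 
            X=P[d['region']];X=X[~np.isnan(X[:,0])]; print(' scoop',n,round(d['conf'],2),np.round(d['at']),d['region'].sum(),np.round(np.median(X,0),3) if len(X) else '',cv2.minAreaRect(X[:,:2].astype(np.float32)*1000) if len(X) else '')
    return p
E
python3 -c "
from h import *
caddy()"
```

```text
top 0.87 [0.054 0.06  0.065] ((532.6898803710938, -158.45408630371094), (144.04722595214844, 61.51982116699219), 77.69500732421875)
 scoop top 0.72 [306. 213.] 556 [ 0.525 -0.181  0.06 ] ((531.7094116210938, -162.80197143554688), (150.92039489746094, 61.534366607666016), 77.80123138427734)
```

>>> {"fn": "apply_moves", "kwargs": {
  "plan": [
    {"jaw": 0,"tx": -0.05,"ty": -0.002,"tz": 0,"yaw": 0.6},
    {"jaw": 0,"tx": -0.1,"ty": -0.002,"tz": 0,"yaw": 0.6},
    {"jaw": 0,"tx": -0.151,"ty": -0.002,"tz": 0.01,"yaw": 0.6},
    {"jaw": 0,"tx": -0.151,"ty": -0.002,"tz": 0.05,"yaw": 0.6},
    {"jaw": 0,"tx": -0.151,"ty": -0.002,"tz": 0.08,"yaw": 0.6}
  ]
}}

```text
time: 10.2
position: [0.5213, -0.2029, 0.0712]
eef_rot: [-179.8, -0.0, 77.8]
force: [0.6, -0.1, 0.0]
grip_width: 1.0
grasp_force: 0.0
```

>>> {"fn": "apply_moves", "kwargs": {
  "plan": [
    {"jaw": 0,"tx": 0,"ty": 0,"tz": 0.03,"yaw": 0},
    {"jaw": 0,"tx": 0,"ty": 0,"tz": 0.055,"yaw": 0},
    {"jaw": 0,"tx": 0,"ty": 0,"tz": 0.064,"yaw": 0},
    {"jaw": 0,"tx": 0,"ty": 0,"tz": 0.064,"yaw": 0},
    {"jaw": 0.3,"tx": 0,"ty": 0,"tz": 0.064,"yaw": 0}
  ]
}}

```text
time: 10.82
position: [0.5241, -0.2029, 0.0112]
eef_rot: [179.9, 0.0, 77.9]
force: [-0.2, -0.1, -0.5]
grip_width: 0.908
grasp_force: 0.0
```

>>> {"fn": "apply_moves", "kwargs": {
  "plan": [
    {"jaw": 0.4,"tx": 0,"ty": 0,"tz": 0,"yaw": 0},
    {"jaw": 0.5,"tx": 0,"ty": 0,"tz": 0,"yaw": 0},
    {"jaw": 0.5,"tx": 0,"ty": 0,"tz": 0,"yaw": 0},
    {"jaw": 0.5,"tx": 0,"ty": 0,"tz": 0,"yaw": 0},
    {"jaw": 0.5,"tx": 0,"ty": 0,"tz": 0,"yaw": 0}
  ],
  "squeeze": 6
}}

```text
time: 11.45
position: [0.5243, -0.203, 0.0114]
eef_rot: [179.9, 0.0, 77.9]
force: [-0.8, -0.6, 5.8]
grip_width: 0.682
grasp_force: 6.0
```

>>> {"fn": "apply_moves", "kwargs": {
  "plan": [
    {"jaw": 0.5,"tx": 0.0035,"ty": 0,"tz": -0.014,"yaw": 0},
    {"jaw": 0.5,"tx": 0.0077,"ty": 0,"tz": -0.028,"yaw": 0},
    {"jaw": 0.5,"tx": 0.013,"ty": 0,"tz": -0.041,"yaw": 0},
    {"jaw": 0.5,"tx": 0.02,"ty": 0,"tz": -0.054,"yaw": 0},
    {"jaw": 0.5,"tx": 0.02,"ty": 0,"tz": -0.054,"yaw": 0}
  ]
}}

```text
time: 12.08
position: [0.5289, -0.1831, 0.0662]
eef_rot: [179.8, 0.0, 78.0]
force: [0.9, -2.5, -1.3]
grip_width: 0.679
grasp_force: 6.0
```

```bash
python3 - <<'E'
from h import *
p=optics.camera('scene');a=p['img'][130:300,100:300];cv2.imwrite('pics/t3.png',cv2.resize(a,None,fx=3,fy=3))
E
```

```text
(no output)
```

View pics/t3.png

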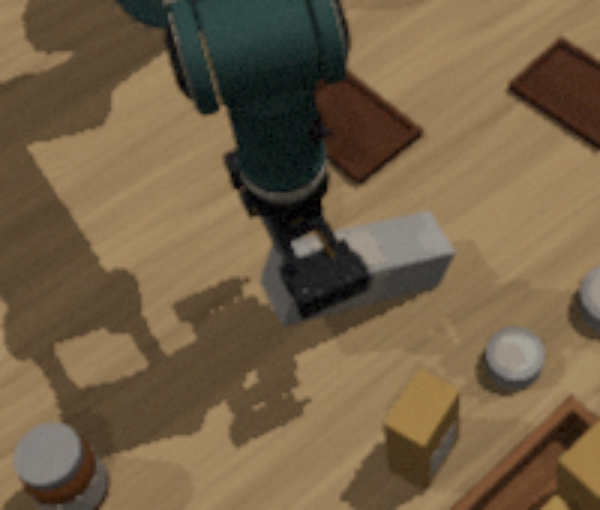

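The foot end at crop (280,300) has risen and the mouth end at (445,265) is down. I'll measure the slope.

```bash
cat >> h.py <<'E'
def slope(n='scene'):
    s=monitor.state();T=s['position'];y=np.radians(s['eef_rot'][2]);b=np.array([np.cos(y),np.sin(y)])
    p=optics.camera(n);X=cloud(p).reshape(-1,3);X=X[~np.isnan(X[:,0])]
    d=X[:,:2]-T[:2];u=d@b;v=d@[b[1],-b[0]]
    for t in np.arange(.03,.24,.01):
        m=(abs(u-t)<.005)&(abs(v)<.022); z=X[m,2]
        if m.sum()>3: print(f'{t*1000:.0f}:{np.median(z)*1000:.0f}/{z.max()*1000:.0f}({m.sum()})',end=' ')
    print(); return p
E
python3 -c "
from h import *
slope()"
```

```text
30:477/483(94) 40:478/485(74) 50:482/486(71) 60:96/483(67) 70:88/461(44) 80:85/90(38) 90:80/85(35) 100:77/80(35) 110:74/77(36) 120:70/76(33) 130:66/69(32) 140:63/66(33) 150:58/62(31) 160:3/57(15) 170:0/6(19) 180:0/4(31) 190:-0/4(33) 200:1/5(32) 210:1/4(32) 220:0/4(37) 230:-0/4(29)
```

>>> {"fn": "apply_moves", "kwargs": {
  "plan": [
    {"jaw": 0.5,"tx": 0.008,"ty": 0,"tz": -0.0125,"yaw": 0},
    {"jaw": 0.5,"tx": 0.017,"ty": 0,"tz": -0.024,"yaw": 0},
    {"jaw": 0.5,"tx": 0.027,"ty": 0,"tz": -0.0345,"yaw": 0},
    {"jaw": 0.5,"tx": 0.038,"ty": 0,"tz": -0.044,"yaw": 0},
    {"jaw": 0.5,"tx": 0.049,"ty": 0,"tz": -0.053,"yaw": 0}
  ]
}}

```text
time: 12.8
position: [0.538, -0.1342, 0.1181]
eef_rot: [180.0, -0.0, 78.0]
force: [-0.8, 0.3, -2.9]
grip_width: 0.682
grasp_force: 6.0
```

>>> {"fn": "apply_moves", "kwargs": {
  "plan": [
    {"jaw": 0.5,"tx": 0.006,"ty": 0,"tz": -0.004,"yaw": 0},
    {"jaw": 0.5,"tx": 0.013,"ty": 0,"tz": -0.008,"yaw": 0},
    {"jaw": 0.5,"tx": 0.019,"ty": 0,"tz": -0.011,"yaw": 0},
    {"jaw": 0.5,"tx": 0.0255,"ty": 0,"tz": -0.0145,"yaw": 0},
    {"jaw": 0.5,"tx": 0.0255,"ty": 0,"tz": -0.0145,"yaw": 0}
  ]
}}

```text
time: 13.42
position: [0.5434, -0.1099, 0.1321]
eef_rot: [180.0, 0.0, 78.0]
force: [-0.5, -0.3, -2.6]
grip_width: 0.68
grasp_force: 6.0
```

```bash
python3 - <<'E'
from h import *
p=slope();a=p['img'][130:300,100:300];cv2.imwrite('pics/t4.png',cv2.resize(a,None,fx=3,fy=3))
E
```

```text
30:545/549(74) 40:545/551(77) 50:549/551(68) 60:81/540(18) 70:56/525(17) 80:37/48(20) 90:0/6(8) 100:0/6(37) 110:0/4(30) 120:0/6(30) 130:-0/5(33) 140:1/4(33) 150:1/4(29) 160:1/4(31) 170:0/6(32) 180:0/4(29) 190:1/4(34) 200:1/3(29) 210:-0/5(30) 220:-0/4(30) 230:1/6(32)
```

View pics/t4.png

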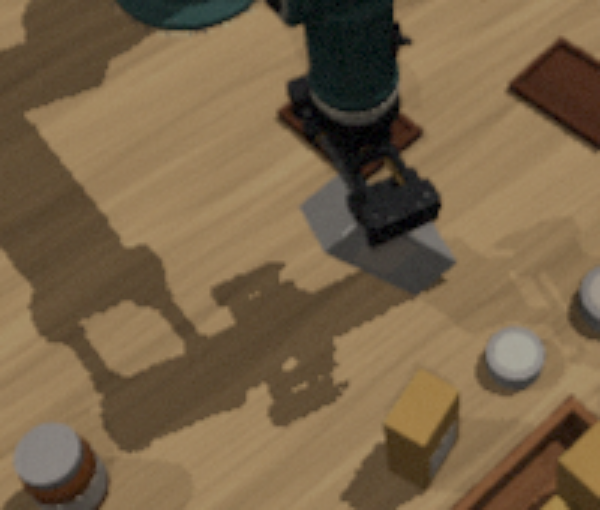

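The caddy is tipped about 55° with its mouth at crop (430,270), and the scoop's handle is presumably resting on the counter at the lip. I'll draw the caddy up and back.

>>> {"fn": "apply_moves", "kwargs": {
  "plan": [
    {"jaw": 0.5,"tx": -0.006,"ty": 0,"tz": -0.008,"yaw": 0},
    {"jaw": 0.5,"tx": -0.012,"ty": 0,"tz": -0.016,"yaw": 0},
    {"jaw": 0.5,"tx": -0.018,"ty": 0,"tz": -0.024,"yaw": 0},
    {"jaw": 0.5,"tx": -0.025,"ty": 0,"tz": -0.032,"yaw": 0},
    {"jaw": 0.5,"tx": -0.032,"ty": 0,"tz": -0.04,"yaw": 0}
  ]
}}

```text
time: 14.1
position: [0.5364, -0.1422, 0.1726]
eef_rot: [180.0, 0.0, 77.9]
force: [0.1, -0.0, -3.4]
grip_width: 0.682
grasp_force: 6.0
```

>>> {"fn": "apply_moves", "kwargs": {
  "plan": [
    {"jaw": 0.5,"tx": -0.015,"ty": 0,"tz": -0.006,"yaw": 0},
    {"jaw": 0.5,"tx": -0.03,"ty": 0,"tz": -0.012,"yaw": 0},
    {"jaw": 0.5,"tx": -0.045,"ty": 0,"tz": -0.018,"yaw": 0},
    {"jaw": 0.5,"tx": -0.06,"ty": 0,"tz": -0.024,"yaw": 0},
    {"jaw": 0.5,"tx": -0.075,"ty": 0,"tz": -0.03,"yaw": 0}
  ]
}}

```text
time: 14.72
position: [0.5205, -0.216, 0.2022]
eef_rot: [-180.0, -0.0, 77.9]
force: [-0.7, 0.1, -2.4]
grip_width: 0.681
grasp_force: 6.0
```

```bash
python3 - <<'E'
from h import *
p=slope();a=p['img'][130:300,100:300];cv2.imwrite('pics/t5.png',cv2.resize(a,None,fx=3,fy=3))
caddy()
E
```

```text
30:507/620(130) 40:575/622(111) 50:590/621(96) 60:124/618(86) 70:23/111(63) 80:21/28(35) 90:22/26(34) 100:22/27(39) 110:21/27(26) 120:1/18(35) 130:0/22(34) 140:1/18(38) 150:1/18(34) 160:1/18(32) 170:-1/4(32) 180:0/5(32) 190:-0/4(33) 200:-1/4(32) 210:1/5(34) 220:0/4(31) 230:-0/3(33) 
 scoop scene 0.7 [222. 223.] 189 [ 0.552 -0.123  0.02 ] ((549.2825317382812, -105.84352111816406), (90.37487030029297, 36.20164108276367), 78.14013671875)
 scoop scene 0.39 [240. 273.] 761 [ 0.737 -0.2    0.113] ((703.0794067382812, -175.02197265625), (81.018798828125, 114.41227722167969), 17.885541915893555)
 scoop top 0.76 [286. 206.] 179 [ 0.545 -0.12   0.019] ((547.8815307617188, -105.42071533203125), (91.08523559570312, 34.36249542236328), 75.58830261230469)
 scoop top 0.46 [233. 156.] 326 [0.724 0.07  0.03 ] ((724.45703125, 70.12383270263672), (69.6194839477539, 68.62725830078125), 50.77713394165039)
```

View pics/t5.png

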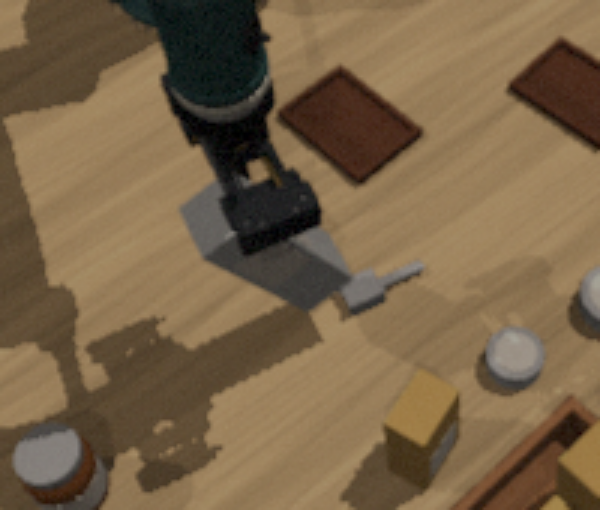

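The scoop lies out on the counter, bowl down-left at crop (360,290) and handle towards (415,268). Its bowl-back faces up, centre about (0.549,-0.106), axis 78°. Next I'll carry the caddy back, clear of the scoop and the jar, and lay it down.

>>> {"fn": "apply_moves", "kwargs": {
  "plan": [
    {"jaw": 0.5,"tx": -0.02,"ty": -0.01,"tz": 0,"yaw": 0},
    {"jaw": 0.5,"tx": -0.045,"ty": -0.025,"tz": 0.005,"yaw": 0},
    {"jaw": 0.5,"tx": -0.045,"ty": -0.03,"tz": 0.03,"yaw": 0},
    {"jaw": 0.5,"tx": -0.045,"ty": -0.03,"tz": 0.05,"yaw": 0},
    {"jaw": 0.5,"tx": -0.045,"ty": -0.03,"tz": 0.06,"yaw": 0}
  ]
}}

```text
time: 15.7
position: [0.4812, -0.2516, 0.1403]
eef_rot: [-179.9, -0.1, 78.0]
force: [-0.1, 0.3, -3.3]
grip_width: 0.678
grasp_force: 6.0
```

```bash
python3 -c "
from h import *
slope()"
```

```text
30:446/556(115) 40:550/559(67) 50:547/560(77) 60:542/557(81) 70:1/546(55) 80:-0/5(36) 90:0/6(35) 100:-0/3(33) 110:-0/22(34) 120:2/23(27) 130:1/19(23) 140:0/22(27) 150:-0/22(25) 160:-1/4(28) 170:-0/2(31) 180:-1/5(34) 190:-1/5(34) 200:-0/5(33) 210:0/4(32) 220:1/6(32) 230:-0/4(32)
```

>>> {"fn": "apply_moves", "kwargs": {
  "plan": [
    {"jaw": 0.5,"tx": 0,"ty": 0,"tz": 0.009,"yaw": 0},
    {"jaw": 0.5,"tx": -0.0125,"ty": 0,"tz": 0.0155,"yaw": 0},
    {"jaw": 0.5,"tx": -0.0255,"ty": 0,"tz": 0.0235,"yaw": 0},
    {"jaw": 0.5,"tx": -0.0365,"ty": 0,"tz": 0.0325,"yaw": 0},
    {"jaw": 0.5,"tx": -0.0475,"ty": 0,"tz": 0.042,"yaw": 0}
  ]
}}

```text
time: 16.38
position: [0.4746, -0.3024, 0.1039]
eef_rot: [179.6, 0.3, 78.0]
force: [-2.7, -3.1, 9.1]
grip_width: 0.685
grasp_force: 6.0
```

```bash
python3 -c "
from h import *
slope()"
```

```text
30:393/520(142) 40:513/523(73) 50:507/523(79) 60:508/520(116) 70:488/515(97) 80:61/67(39) 90:47/55(42) 100:19/42(30) 110:-0/4(35) 120:0/4(38) 130:0/6(34) 140:0/3(32) 150:0/6(36) 160:1/24(37) 170:1/27(26) 180:0/24(26) 190:2/24(24) 200:1/24(24) 210:-0/5(22) 220:-1/5(35) 230:0/6(27)
```

>>> {"fn": "apply_moves", "kwargs": {
  "plan": [
    {"jaw": 0.5,"tx": -0.0105,"ty": 0,"tz": 0.005,"yaw": 0},
    {"jaw": 0.5,"tx": -0.0205,"ty": 0,"tz": 0.0115,"yaw": 0},
    {"jaw": 0.5,"tx": -0.03,"ty": 0,"tz": 0.0185,"yaw": 0},
    {"jaw": 0.5,"tx": -0.039,"ty": 0,"tz": 0.026,"yaw": 0},
    {"jaw": 0.5,"tx": -0.047,"ty": 0,"tz": 0.035,"yaw": 0}
  ],
  "squeeze": 3
}}

```text
time: 17.05
position: [0.4619, -0.3449, 0.0637]
eef_rot: [-180.0, -0.1, 77.9]
force: [1.1, -1.2, -0.4]
grip_width: 0.681
grasp_force: 3.0
```

```bash
python3 - <<'E'
from h import *
p=slope();a=p['img'][130:300,80:280];cv2.imwrite('pics/t6.png',cv2.resize(a,None,fx=3,fy=3))
E
```

```text
30:321/480(144) 40:100/483(99) 50:95/482(87) 60:466/482(139) 70:458/485(117) 80:76/481(45) 90:71/78(41) 100:67/73(38) 110:62/66(40) 120:57/61(44) 130:0/56(27) 140:0/6(38) 150:-0/4(36) 160:-0/5(36) 170:-1/4(35) 180:-1/6(36) 190:0/3(35) 200:-0/3(35) 210:-0/25(32) 220:1/25(24) 230:1/21(23)
```

View pics/t6.png

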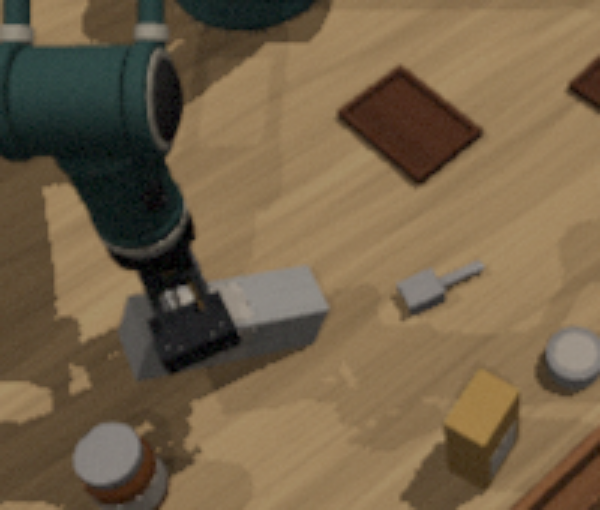

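The caddy is now tilted about 25° at crop (225,320), with the jar near its foot. I'll go down with a slight forward drift to keep clear of the jar.

>>> {"fn": "apply_moves", "kwargs": {
  "plan": [
    {"jaw": 0.5,"tx": 0.004,"ty": 0,"tz": 0.009,"yaw": 0},
    {"jaw": 0.5,"tx": 0.008,"ty": 0,"tz": 0.018,"yaw": 0},
    {"jaw": 0.5,"tx": 0.012,"ty": 0,"tz": 0.027,"yaw": 0},
    {"jaw": 0.5,"tx": 0.016,"ty": 0,"tz": 0.036,"yaw": 0},
    {"jaw": 0.5,"tx": 0.02,"ty": 0,"tz": 0.045,"yaw": 0}
  ]
}}

```text
time: 17.73
position: [0.4664, -0.3248, 0.0192]
eef_rot: [-180.0, -0.0, 78.0]
force: [-0.6, -1.0, -0.7]
grip_width: 0.681
grasp_force: 3.0
```

```bash
python3 -c "
from h import *
slope()"
```

```text
30:296/436(116) 40:236/439(81) 50:426/438(87) 60:424/442(132) 70:406/446(100) 80:63/67(39) 90:62/68(41) 100:61/66(44) 110:61/65(39) 120:61/65(39) 130:60/64(37) 140:1/63(18) 150:0/5(38) 160:1/4(36) 170:-0/5(32) 180:0/5(37) 190:1/23(32) 200:1/26(25) 210:1/20(22) 220:0/24(25) 230:0/22(22)
```

>>> {"fn": "apply_moves", "kwargs": {
  "plan": [
    {"jaw": 0.4,"tx": 0,"ty": 0,"tz": 0.003,"yaw": 0},
    {"jaw": 0.25,"tx": 0,"ty": 0,"tz": 0.003,"yaw": 0},
    {"jaw": 0.12,"tx": 0,"ty": 0,"tz": 0.003,"yaw": 0},
    {"jaw": 0.1,"tx": 0,"ty": 0,"tz": 0.003,"yaw": 0},
    {"jaw": 0.1,"tx": 0,"ty": 0,"tz": 0.003,"yaw": 0}
  ]
}}

```text
time: 18.4
position: [0.4667, -0.3257, 0.0173]
eef_rot: [180.0, 0.0, 77.9]
force: [1.0, 0.5, -0.2]
grip_width: 0.9
grasp_force: 0.0
```

>>> {"fn": "apply_moves", "kwargs": {
  "plan": [
    {"jaw": 0.1,"tx": 0,"ty": 0,"tz": -0.03,"yaw": 0},
    {"jaw": 0.1,"tx": 0,"ty": 0,"tz": -0.06,"yaw": 0},
    {"jaw": 0.2,"tx": 0,"ty": 0,"tz": -0.09,"yaw": 0},
    {"jaw": 0.2,"tx": 0,"ty": 0,"tz": -0.12,"yaw": 0},
    {"jaw": 0.2,"tx": 0,"ty": 0,"tz": -0.12,"yaw": 0}
  ]
}}

```text
time: 19.02
position: [0.4684, -0.327, 0.1401]
eef_rot: [179.7, 0.2, 77.9]
force: [0.2, -0.1, 0.2]
grip_width: 0.799
grasp_force: 0.0
```

```bash
python3 - <<'E'
from h import *
caddy()
for n in('scene','top'):
    X=cloud(optics.camera(n)).reshape(-1,3);d=X[:,:2]-[.549,-.106]
    b=np.array([.208,.978]);u=d@b;v=d@[b[1],-b[0]]
    for nm,lo,hi in(('bowl',-.05,-.008),('handle',.004,.06)):
        m=(u>lo)&(u<hi)&(abs(v)<.04)&(X[:,2]>.008)&(X[:,2]<.04)
        print(n,nm,m.sum(),np.round(X[m].mean(0),4),np.round(np.percentile(X[m,2],[5,50,95]),3),cv2.minAreaRect(X[m][:,:2].astype(np.float32)*1000))
print(monitor.state()['position'],monitor.state()['eef_rot'])
E
```

```text
scene 0.96 [0.045 0.06  0.063] ((475.616455078125, -286.2555236816406), (189.62469482421875, 65.61663818359375), 77.77540588378906)
 scoop scene 0.69 [223. 225.] 233 [ 0.552 -0.123  0.019] ((550.0724487304688, -101.43521881103516), (100.07978820800781, 37.50237274169922), 78.90278625488281)
 scoop scene 0.42 [338. 130.] 574 [0.539 0.431 0.091] ((504.5867919921875, 507.9163513183594), (69.20611572265625, 203.2945556640625), 23.760190963745117)
top 0.61 [0.054 0.06  0.066] ((477.2008361816406, -263.947998046875), (145.68475341796875, 61.86109924316406), 78.60651397705078)
 scoop top 0.66 [288. 204.] 157 [ 0.547 -0.123  0.02 ] ((547.9216918945312, -105.32771301269531), (90.90523529052734, 34.544898986816406), 75.86978912353516)
scene bowl 129 [ 0.5454 -0.1327  0.0206] [0.012 0.021 0.025] ((542.861328125, -132.0508270263672), (37.54148483276367, 36.36497497558594), 76.19287109375)
scene handle 50 [ 0.5552 -0.0808  0.0143] [0.01  0.015 0.018] ((553.8450317382812, -79.6872787475586), (44.553157806396484, 13.75838851928711), 76.2727279663086)
top bowl 111 [ 0.5408 -0.1317  0.0212] [0.012 0.021 0.028] ((545.9653930664062, -132.58404541015625), (37.1143913269043, 44.366939544677734), 79.05048370361328)
top handle 47 [ 0.5528 -0.0793  0.0151] [0.008 0.016 0.021] ((557.6793212890625, -77.8094253540039), (32.55401611328125, 41.505558013916016), 8.05489444732666)
[ 0.4657507  -0.32494628  0.13554469] [-1.79882211e+02 -5.46771006e-02  7.79321274e+01]
```

>>> {"fn": "apply_moves", "kwargs": {
  "plan": [
    {"jaw": 0.3,"tx": 0.05,"ty": 0.009,"tz": 0,"yaw": 0},
    {"jaw": 0.3,"tx": 0.1,"ty": 0.018,"tz": 0,"yaw": 0},
    {"jaw": 0.3,"tx": 0.15,"ty": 0.027,"tz": 0,"yaw": 0},
    {"jaw": 0.3,"tx": 0.205,"ty": 0.035,"tz": 0,"yaw": 0},
    {"jaw": 0.3,"tx": 0.205,"ty": 0.035,"tz": 0.04,"yaw": 0}
  ],
  "squeeze": 15
}}

```text
time: 20.05
position: [0.5481, -0.1297, 0.0998]
eef_rot: [179.5, -0.0, 78.2]
force: [0.0, -0.5, -1.0]
grip_width: 0.695
grasp_force: 0.0
```

>>> {"fn": "apply_moves", "kwargs": {
  "plan": [
    {"jaw": 0.3,"tx": 0,"ty": 0,"tz": 0.03,"yaw": 0},
    {"jaw": 0.3,"tx": 0,"ty": 0,"tz": 0.05,"yaw": 0},
    {"jaw": 0.3,"tx": 0,"ty": 0,"tz": 0.05,"yaw": 0},
    {"jaw": 0.3,"tx": 0,"ty": 0,"tz": 0.05,"yaw": 0},
    {"jaw": 0.3,"tx": 0,"ty": 0,"tz": 0.05,"yaw": 0}
  ]
}}

```text
time: 20.68
position: [0.5446, -0.1327, 0.0482]
eef_rot: [179.9, 0.0, 77.9]
force: [-0.0, -0.2, 0.5]
grip_width: 0.701
grasp_force: 0.0
```

>>> {"fn": "apply_moves", "kwargs": {
  "plan": [
    {"jaw": 0.3,"tx": 0,"ty": 0,"tz": 0.015,"yaw": 0},
    {"jaw": 0.3,"tx": 0,"ty": 0,"tz": 0.03,"yaw": 0},
    {"jaw": 0.3,"tx": 0,"ty": 0,"tz": 0.04,"yaw": 0},
    {"jaw": 0.3,"tx": 0,"ty": 0,"tz": 0.044,"yaw": 0},
    {"jaw": 0.3,"tx": 0,"ty": 0,"tz": 0.044,"yaw": 0}
  ]
}}

```text
time: 21.3
position: [0.5432, -0.1322, 0.0023]
eef_rot: [-179.9, -0.0, 77.9]
force: [0.0, 0.4, 0.4]
grip_width: 0.697
grasp_force: 0.0
```

>>> {"fn": "apply_moves", "kwargs": {
  "plan": [
    {"jaw": 0.5,"tx": 0,"ty": 0,"tz": 0,"yaw": 0},
    {"jaw": 0.6,"tx": 0,"ty": 0,"tz": 0,"yaw": 0},
    {"jaw": 0.8,"tx": 0,"ty": 0,"tz": 0,"yaw": 0},
    {"jaw": 0.8,"tx": 0,"ty": 0,"tz": 0,"yaw": 0},
    {"jaw": 0.8,"tx": 0,"ty": 0,"tz": 0,"yaw": 0}
  ]
}}

```text
time: 21.92
position: [0.5435, -0.1323, 0.003]
eef_rot: [180.0, 0.0, 77.9]
force: [0.6, -0.4, 0.5]
grip_width: 0.202
grasp_force: 0.0
```

>>> {"fn": "apply_moves", "kwargs": {
  "plan": [
    {"jaw": 0.8,"tx": 0,"ty": 0,"tz": -0.02,"yaw": 0},
    {"jaw": 0.8,"tx": 0,"ty": 0,"tz": -0.05,"yaw": 0},
    {"jaw": 0.8,"tx": 0,"ty": 0,"tz": -0.08,"yaw": 0},
    {"jaw": 0.8,"tx": 0,"ty": 0,"tz": -0.1,"yaw": 0},
    {"jaw": 0.8,"tx": 0,"ty": 0,"tz": -0.1,"yaw": 0}
  ]
}}

```text
time: 22.55
position: [0.5452, -0.1328, 0.1049]
eef_rot: [179.8, 0.0, 77.9]
force: [-0.3, -0.2, -0.3]
grip_width: 0.2
grasp_force: 0.0
```

```bash
python3 - <<'E'
from h import *
p=optics.camera('scene');d=nets.trace(p,'scoop_mid')
P=cloud(p)
for e in d[:2]:
    X=P[e['region']];X=X[~np.isnan(X[:,0])];print(round(e['conf'],2),np.round(np.median(X,0),3),np.round(np.percentile(X,[3,97],axis=0),3).tolist())
s=monitor.state();print(s['position'],s['eef_rot'],s['joint_positions'])
for n in('scene','top'):
    Q=cloud(optics.camera(n)).reshape(-1,3); m=(np.hypot(Q[:,0]-.492,Q[:,1]-.25)<.1)&(Q[:,2]>.0115)&(Q[:,2]<.018)
    print(n,cv2.minAreaRect(Q[m][:,:2].astype(np.float32)*1000), np.round(np.median(Q[(np.hypot(Q[:,0]-.492,Q[:,1]-.25)<.035),2]),4))
    m=(np.hypot(Q[:,0]-.492,Q[:,1]-.25)<.1)&(Q[:,2]>.005)&(Q[:,2]<.018)
    print(n,cv2.minAreaRect(Q[m][:,:2].astype(np.float32)*1000))
E
```

```text
[ 0.54313844 -0.1322062   0.10235083] [-1.79971315e+02 -4.51010727e-04  7.79337217e+01] [-1.62323489e+01  7.61602116e+00  1.12155616e+02 -1.88198167e-03
  6.02570048e+01 -4.16513667e+00]
scene ((492.92913818359375, 249.20977783203125), (148.01768493652344, 108.01885223388672), 8.295703887939453) 0.0082
scene ((494.7755126953125, 254.22962951660156), (167.6517333984375, 176.4962158203125), 70.01400756835938)
top ((489.6546630859375, 260.1661071777344), (146.08831787109375, 123.50567626953125), 8.23103141784668) 0.0075
top ((486.5607604980469, 248.0209197998047), (185.1767578125, 186.21719360351562), 27.84261703491211)
```

```bash
python3 - <<'E'
from h import *
p=optics.camera('scene');a=p['img'][180:290,140:300];cv2.imwrite('pics/t7.png',cv2.resize(a,None,fx=4,fy=4))
caddy()
E
```

```text
scene 0.73 [0.046 0.06  0.063] ((475.5296630859375, -286.3195495605469), (189.94830322265625, 64.55748748779297), 77.85977172851562)
 scoop scene 0.52 [221. 224.] 197 [ 0.552 -0.126  0.02 ] ((556.384521484375, -139.93028259277344), (77.77536010742188, 133.66749572753906), 26.37342643737793)
 scoop scene 0.25 [272. 246.] 323 [ 0.713 -0.061  0.028] ((711.0072631835938, -58.12726593017578), (58.550479888916016, 59.9566650390625), 47.38187026977539)
top 0.8 [0.054 0.06  0.066] ((472.5000305175781, -286.80047607421875), (191.9349365234375, 61.25678634643555), 78.72472381591797)
```

View pics/t7.png

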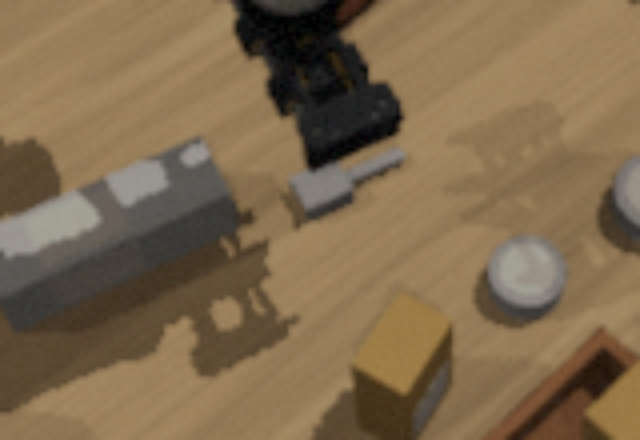

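The crop shows the scoop unmoved, bowl at (322,190) and handle to (400,155). The fingers closed without touching it. I've used my 10 views, so from here I'll check numerically where the fingers really are relative to the scoop.

```bash
python3 - <<'E'
from h import *
s=monitor.state();T=s['position'];print(T,s['grip_width'])
b=np.array([.208,.978]);a=np.array([b[1],-b[0]])
for n in('scene','top'):
    p=optics.camera(n);X=cloud(p).reshape(-1,3)
    d=X[:,:2]-[.5440,-.1325];u=d@b;v=d@a
    for z0,z1 in((.006,.04),(.085,.10),(.10,.115),(.115,.13),(.13,.145),(.145,.17)):
        m=(abs(u)<.12)&(abs(v)<.1)&(X[:,2]>z0)&(X[:,2]<z1)&(u>-.045)
        if m.sum()>3: print(n,z0,z1,m.sum(),'u',np.round(np.percentile(u[m],[2,50,98]),3),'v',np.round(np.percentile(v[m],[2,50,98]),3))
    Rm=rot(p['orientation']);
    for q in (T,[.544,-.1325,.02]):
        c=(np.array(q)-p['eye'])@Rm; K=p['K']; print('proj',n,np.round([K[0][0]*c[0]/-c[2]+K[0][2],K[1][1]*-c[1]/-c[2]+K[1][2]],1))
    m=(u>-.06)&(u<.1)&(abs(v)<.04)&(X[:,2]>.012)&(X[:,2]<.04)
    h=np.histogram2d(u[m],v[m],bins=[np.arange(-.04,.09,.01),np.arange(-.04,.041,.01)])[0].astype(int);print(h)
E
```

```text
[ 0.54328486 -0.13223184  0.1024672 ] 0.1985825316731223
scene 0.006 0.04 201 u [-0.018  0.01   0.072] v [-0.016  0.003  0.017]
proj scene [217.1 212.5]
proj scene [218.9 225.9]
[[ 0  0  0  0  0  0  0  0]
 [ 0  0  0  0  0  0  0  0]
 [ 0  0  7  8  7  8  0  0]
 [ 0  0  8  6  9 10  0  0]
 [ 0  0  2  9  8  8  0  0]
 [ 0  0  1 10  9  8  0  0]
 [ 0  0  3  6  4  1  0  0]
 [ 0  0  0  4  5  0  0  0]
 [ 0  0  0  5  3  0  0  0]
 [ 0  0  0  5  6  0  0  0]
 [ 0  0  0  4  6  0  0  0]
 [ 0  0  0  3  3  0  0  0]]
top 0.006 0.04 79 u [-0.034  0.068  0.117] v [-0.095 -0.004  0.087]
proj top [292.4 205.2]
proj top [290.6 207.1]
[[0 0 0 0 0 0 0 0]
 [0 0 0 0 0 0 0 0]
 [0 0 0 0 0 0 0 0]
 [0 0 0 0 0 0 0 0]
 [0 0 0 0 0 0 0 0]
 [0 0 0 0 0 0 0 0]
 [0 0 0 0 0 0 0 0]
 [0 0 0 0 0 0 0 0]
 [0 0 0 0 0 0 0 0]
 [0 0 0 6 0 0 0 0]
 [0 0 0 3 1 0 0 0]
 [0 0 0 2 2 0 0 0]]
```

```bash
python3 - <<'E'
from h import *
T=monitor.state()['position'];b=np.array([.208,.978,0]);a=np.array([.978,-.208,0]);k=np.array([0,0,1])
for n in('scene','top'):
    p=optics.camera(n);Rm=rot(p['orientation']);K=p['K']
    def pr(q):
        c=(np.array(q)-p['eye'])@Rm; return np.round([K[0][0]*c[0]/-c[2]+K[0][2],K[1][1]*-c[1]/-c[2]+K[1][2]],0).astype(int)
    print('tcp',pr(T),'bodycorners',[pr(T+k*h+a*s+b*t).tolist() for h in(.064,) for s in(-.094,.094) for t in(-.037,.037)])
    g=p['img'].max(2); c=pr(T); sub=g[c[1]-32:c[1]+20,c[0]-24:c[0]+34]; Z=p['z_map'][c[1]-32:c[1]+20,c[0]-24:c[0]+34]
    print(n,'origin',c-[24,32])
    P=cloud(p)[c[1]-32:c[1]+20,c[0]-24:c[0]+34,2]
    for r in range(0,52,2): print(''.join('?' if np.isnan(P[r,q]) else ('.' if P[r,q]<.006 else chr(ord('a')+min(25,int(P[r,q]/.02)))) for q in range(0,58)))
E
```

```text
tcp [217 213] bodycorners [[191, 183], [213, 174], [218, 232], [242, 221]]
scene origin [193 181]
.....kkooooopppppppppppppppopoooaaaaa.....................
......kknoopooppppppoopopoopoonaaaa.......................
.....lllllooooopooppppooooommmmaa.........................
.....kllllllmmmnnnmmmmmmmmmmmmm...........................
......kllllllmmmmnnmmmllmmmmmmmmm......a..................
.......klkkkkkmmmmmmmmmmmmmmmlmmmmll......................
........kkkkkklmmmmmmmmmlllllllmmmmll.....................
.............kkklmm?lllllllllllllmmmlll...................
..............kkklmmmlllllllllllllmmmlk...................
........?....llllllmmmlllllllllllklmmmm...................
.............kllllllmmmlllllkkkkkkkkmmmmmmmmm.............
..............kllllllmmmkkkkkkkmmmmmmmmmmmmmmm............
...............klllllkmmmmkmmmmmmmmmmmmmmmmmmmm...........
................kkkkkkkmmmmmmmmmmmmmmmmmmmmmmmm...........
.....................mmmmmmmmmmmmmmmmmmmmmmmllll..........
.....................mmmmmmmmmmmmmmmmmmllllllkk...........
.....................lmmmmmmmmmmmmmlllllkkkkk.............
[... 1461 characters left out ...]
.azzzzzzzzzzyyyyyzyyzzzzzzzzzzzzzzzzzzzzzzzzzzzzzzz
..aa.a.aazzzzzzzzzzyyyyyyyyyyyyzzyyzzzzzzzzzzzzzzzzzzzzzzz
.aaaaaaaazzzzzzzzyooqrsstyyyyyyyyyyzyzzyzzzzzzzzzzzyzzzzzz
......a.zzzzzzzzoooopqrrsstuvwvxxyyyyyyyyyyzyzzzyzyzzzzzzz
....a..zzzzzzzzzoooooopqqrrrsstttttttsxxyyyyyyyyyzzzzzzzzz
.......zzzzzzzzlloooooooooqqqqqrqqqqoooo....xxyyzzzzzzzzzz
......zzzzzzzzz.llmmmmmnnooooooooooooooo........zzzzzzzzzz
......zzzzzzzz..llmmmmmmmmmmmmmnnnooooo...adccdczzzzzzzzzz
.....zzzzzzzza..kmmm..a....lmmmmmlkl.......cdddczzzzzzzzzd
....zzzzzzzzz..klmm...........mmm.........ddccczzzzzzzzzdc
..a.zzzzzzzz.mmmmmmma.........mmk.......aadddcdzzzzzzzzddc
...zzzzzzzzzmmmmmmmmmmmmmmmmmmmm..........ddddczzzzzzzzccd
```

The camera places the gripper where expected horizontally, but about 20–35 mm higher than its reported z. The caddy grips showed about 20 mm too. So the fingertips passed just over the 22 mm scoop. I'll retry lower, stepping down while watching the force.

>>> {"fn": "apply_moves", "kwargs": {
  "plan": [
    {"jaw": 0.3,"tx": 0,"ty": 0,"tz": 0,"yaw": 0},
    {"jaw": 0.3,"tx": 0,"ty": 0,"tz": 0.02,"yaw": 0},
    {"jaw": 0.3,"tx": 0,"ty": 0,"tz": 0.05,"yaw": 0},
    {"jaw": 0.3,"tx": 0,"ty": 0,"tz": 0.08,"yaw": 0},
    {"jaw": 0.3,"tx": 0,"ty": 0,"tz": 0.1,"yaw": 0}
  ]
}}

```text
time: 23.92
position: [0.5427, -0.1321, 0.0015]
eef_rot: [-179.9, -0.0, 77.9]
force: [0.2, -0.2, 0.1]
grip_width: 0.696
grasp_force: 0.0
```

>>> {"fn": "apply_moves", "kwargs": {
  "plan": [
    {"jaw": 0.3,"tx": 0,"ty": 0,"tz": 0.002,"yaw": 0},
    {"jaw": 0.3,"tx": 0,"ty": 0,"tz": 0.004,"yaw": 0},
    {"jaw": 0.3,"tx": 0,"ty": 0,"tz": 0.006,"yaw": 0},
    {"jaw": 0.3,"tx": 0,"ty": 0,"tz": 0.006,"yaw": 0},
    {"jaw": 0.3,"tx": 0,"ty": 0,"tz": 0.006,"yaw": 0}
  ]
}}

```text
time: 24.55
position: [0.5439, -0.1324, -0.0025]
eef_rot: [179.9, 0.0, 77.9]
force: [0.2, 0.2, 0.3]
grip_width: 0.7
grasp_force: 0.0
```

>>> {"fn": "apply_moves", "kwargs": {
  "plan": [
    {"jaw": 0.3,"tx": 0,"ty": 0,"tz": 0.001,"yaw": 0},
    {"jaw": 0.3,"tx": 0,"ty": 0,"tz": 0.002,"yaw": 0},
    {"jaw": 0.3,"tx": 0,"ty": 0,"tz": 0.003,"yaw": 0},
    {"jaw": 0.3,"tx": 0,"ty": 0,"tz": 0.004,"yaw": 0},
    {"jaw": 0.3,"tx": 0,"ty": 0,"tz": 0.004,"yaw": 0}
  ]
}}

```text
time: 25.18
position: [0.5433, -0.1323, -0.0073]
eef_rot: [-180.0, 0.0, 77.9]
force: [0.2, -0.7, -0.2]
grip_width: 0.701
grasp_force: 0.0
```

```bash
python3 -c "
from h import *
s=monitor.state();print(s['position'],s['force'])"
```

```text
[ 0.54334657 -0.13226126 -0.00728977] [ 0.18114782 -0.6787128  -0.19415994]
```

>>> {"fn": "apply_moves", "kwargs": {
  "plan": [
    {"jaw": 0.3,"tx": 0,"ty": 0,"tz": 0.001,"yaw": 0},
    {"jaw": 0.3,"tx": 0,"ty": 0,"tz": 0.002,"yaw": 0},
    {"jaw": 0.3,"tx": 0,"ty": 0,"tz": 0.003,"yaw": 0},
    {"jaw": 0.3,"tx": 0,"ty": 0,"tz": 0.004,"yaw": 0},
    {"jaw": 0.3,"tx": 0,"ty": 0,"tz": 0.005,"yaw": 0}
  ]
}}

```text
time: 25.8
position: [0.5435, -0.1323, -0.0122]
eef_rot: [-180.0, -0.0, 77.9]
force: [0.0, 1.0, 0.3]
grip_width: 0.701
grasp_force: 0.0
```

>>> {"fn": "apply_moves", "kwargs": {
  "plan": [
    {"jaw": 0.45,"tx": 0,"ty": 0,"tz": 0,"yaw": 0},
    {"jaw": 0.55,"tx": 0,"ty": 0,"tz": 0,"yaw": 0},
    {"jaw": 0.7,"tx": 0,"ty": 0,"tz": 0,"yaw": 0},
    {"jaw": 0.7,"tx": 0,"ty": 0,"tz": 0,"yaw": 0},
    {"jaw": 0.7,"tx": 0,"ty": 0,"tz": 0,"yaw": 0}
  ],
  "squeeze": 15
}}

```text
time: 26.42
position: [0.5437, -0.1324, -0.0119]
eef_rot: [180.0, 0.0, 77.9]
force: [-0.1, -0.2, 2.4]
grip_width: 0.3
grasp_force: 0.9
```

>>> {"fn": "apply_moves", "kwargs": {
  "plan": [
    {"jaw": 0.3,"tx": 0,"ty": 0,"tz": -0.005,"yaw": 0},
    {"jaw": 0.3,"tx": 0,"ty": 0,"tz": -0.005,"yaw": 0},
    {"jaw": 0.3,"tx": 0,"ty": 0,"tz": 0,"yaw": 0},
    {"jaw": 0.3,"tx": 0,"ty": 0,"tz": 0.003,"yaw": 0},
    {"jaw": 0.3,"tx": 0,"ty": 0,"tz": 0.005,"yaw": 0}
  ]
}}

```text
time: 27.05
position: [0.5431, -0.1322, -0.0177]
eef_rot: [-179.9, -0.0, 77.9]
force: [0.3, 0.5, -0.5]
grip_width: 0.698
grasp_force: 0.0
```

>>> {"fn": "apply_moves", "kwargs": {
  "plan": [
    {"jaw": 0.3,"tx": 0,"ty": 0,"tz": 0.001,"yaw": 0},
    {"jaw": 0.3,"tx": 0,"ty": 0,"tz": 0.002,"yaw": 0},
    {"jaw": 0.3,"tx": 0,"ty": 0,"tz": 0.003,"yaw": 0},
    {"jaw": 0.3,"tx": 0,"ty": 0,"tz": 0.004,"yaw": 0},
    {"jaw": 0.3,"tx": 0,"ty": 0,"tz": 0.005,"yaw": 0}
  ]
}}

```text
time: 27.68
position: [0.5436, -0.1323, -0.0221]
eef_rot: [180.0, 0.0, 77.9]
force: [-0.1, 0.3, -0.9]
grip_width: 0.704
grasp_force: 0.0
```

```bash
python3 - <<'E'
from h import *
s=monitor.state();print(s['position'],s['force'])
b=np.array([.208,.978]);a=np.array([b[1],-b[0]])
X=cloud(optics.camera('scene')).reshape(-1,3);d=X[:,:2]-[.5440,-.1325];u=d@b;v=d@a
m=(u>-.06)&(u<.09)&(abs(v)<.06)&(X[:,2]>.006)&(X[:,2]<.05)
for t in np.arange(-.05,.08,.01):
    k=m&(abs(u-t)<.005)
    if k.sum()>2: print(int(t*1000),k.sum(),'v',np.round(np.percentile(v[k],[5,95]),3),'z',np.round(np.percentile(X[k,2],[10,50,90]),3))
E
```

```text
[ 0.5435694  -0.13231333 -0.0220952 ] [-0.05448882  0.25997382 -0.87841859]
-19 5 v [-0.018 -0.009] z [0.013 0.02  0.024]
10 12 v [-0.018 -0.006] z [0.018 0.021 0.024]
20 10 v [-0.017 -0.004] z [0.02  0.022 0.026]
60 12 v [-0.005  0.004] z [0.011 0.014 0.017]
70 12 v [-0.006  0.005] z [0.01  0.014 0.018]
```

>>> {"fn": "apply_moves", "kwargs": {
  "plan": [
    {"jaw": 0.3,"tx": 0,"ty": 0,"tz": 0.001,"yaw": 0},
    {"jaw": 0.3,"tx": 0,"ty": 0,"tz": 0.002,"yaw": 0},
    {"jaw": 0.3,"tx": 0,"ty": 0,"tz": 0.003,"yaw": 0},
    {"jaw": 0.3,"tx": 0,"ty": 0,"tz": 0.004,"yaw": 0},
    {"jaw": 0.3,"tx": 0,"ty": 0,"tz": 0.004,"yaw": 0}
  ]
}}

```text
time: 28.35
position: [0.5434, -0.1323, -0.0262]
eef_rot: [-180.0, 0.0, 77.9]
force: [0.9, -0.4, -0.8]
grip_width: 0.7
grasp_force: 0.0
```

>>> {"fn": "apply_moves", "kwargs": {
  "plan": [
    {"jaw": 0.45,"tx": 0,"ty": 0,"tz": 0,"yaw": 0},
    {"jaw": 0.55,"tx": 0,"ty": 0,"tz": 0,"yaw": 0},
    {"jaw": 0.7,"tx": 0,"ty": 0,"tz": 0,"yaw": 0},
    {"jaw": 0.7,"tx": 0,"ty": 0,"tz": 0,"yaw": 0},
    {"jaw": 0.7,"tx": 0,"ty": 0,"tz": 0,"yaw": 0}
  ],
  "squeeze": 15
}}

```text
time: 28.98
position: [0.5435, -0.1323, -0.0261]
eef_rot: [180.0, -0.0, 77.9]
force: [-0.6, 0.3, 0.2]
grip_width: 0.386
grasp_force: 15.0
```

>>> {"fn": "apply_moves", "kwargs": {
  "plan": [
    {"jaw": 0.7,"tx": 0,"ty": 0,"tz": -0.015,"yaw": 0},
    {"jaw": 0.7,"tx": 0,"ty": 0,"tz": -0.04,"yaw": 0},
    {"jaw": 0.7,"tx": 0,"ty": 0,"tz": -0.07,"yaw": 0},
    {"jaw": 0.7,"tx": 0,"ty": 0,"tz": -0.1,"yaw": 0},
    {"jaw": 0.7,"tx": 0,"ty": 0,"tz": -0.12,"yaw": 0}
  ]
}}

```text
time: 29.6
position: [0.5445, -0.1326, 0.0967]
eef_rot: [179.8, 0.0, 77.9]
force: [-0.4, 0.0, -1.0]
grip_width: 0.385
grasp_force: 15.0
```

>>> {"fn": "apply_moves", "kwargs": {
  "plan": [
    {"jaw": 0.7,"tx": 0.035,"ty": -0.015,"tz": 0,"yaw": 0},
    {"jaw": 0.7,"tx": 0.07,"ty": -0.031,"tz": 0,"yaw": 0},
    {"jaw": 0.7,"tx": 0.106,"ty": -0.047,"tz": 0,"yaw": 0},
    {"jaw": 0.7,"tx": 0.142,"ty": -0.062,"tz": 0,"yaw": 0},
    {"jaw": 0.7,"tx": 0.177,"ty": -0.078,"tz": 0,"yaw": 0}
  ]
}}

```text
time: 30.22
position: [0.5042, 0.0583, 0.0951]
eef_rot: [179.9, -0.0, 77.9]
force: [0.4, -0.1, -0.5]
grip_width: 0.386
grasp_force: 15.0
```

>>> {"fn": "apply_moves", "kwargs": {
  "plan": [
    {"jaw": 0.7,"tx": 0.035,"ty": -0.015,"tz": 0,"yaw": 10},
    {"jaw": 0.7,"tx": 0.07,"ty": -0.031,"tz": 0,"yaw": 20},
    {"jaw": 0.7,"tx": 0.106,"ty": -0.047,"tz": 0,"yaw": 30},
    {"jaw": 0.7,"tx": 0.142,"ty": -0.062,"tz": 0,"yaw": 40},
    {"jaw": 0.7,"tx": 0.176,"ty": -0.077,"tz": 0,"yaw": 50}
  ]
}}

```text
time: 30.85
position: [0.4656, 0.2467, 0.0951]
eef_rot: [180.0, -0.1, 27.6]
force: [0.9, -0.8, -1.0]
grip_width: 0.384
grasp_force: 15.0
```

>>> {"fn": "apply_moves", "kwargs": {
  "plan": [
    {"jaw": 0.7,"tx": 0,"ty": 0,"tz": 0,"yaw": 7},
    {"jaw": 0.7,"tx": 0,"ty": 0,"tz": 0,"yaw": 14},
    {"jaw": 0.7,"tx": 0,"ty": 0,"tz": 0,"yaw": 19.5},
    {"jaw": 0.7,"tx": 0,"ty": 0,"tz": 0,"yaw": 19.5},
    {"jaw": 0.7,"tx": 0,"ty": 0,"tz": 0,"yaw": 19.5}
  ]
}}

```text
time: 31.48
position: [0.4658, 0.2453, 0.0944]
eef_rot: [-180.0, -0.0, 8.5]
force: [0.0, 0.0, -0.7]
grip_width: 0.386
grasp_force: 15.0
```

```bash
python3 - <<'E'
from h import *
s=monitor.state();print(s['position'],s['eef_rot'],s['grip_width'],s['grasp_force'],s['time'])
for n in('scene','top'):
    p=optics.camera(n);P=cloud(p)
    for e in nets.trace(p,'scoop_mid')[:2]:
        X=P[e['region']];X=X[~np.isnan(X[:,0])];print(n,round(e['conf'],2),np.round(np.percentile(X,[3,50,97],axis=0),3).tolist(),cv2.minAreaRect(X[:,:2].astype(np.float32)*1000))
E
```

```text
[0.46580952 0.24531631 0.09441454] [-1.79993213e+02 -2.86983822e-02  8.52432399e+00] 0.385518166981605 14.999773018062115 31.475
scene 0.61 [[0.421, 0.23, 0.003], [0.488, 0.247, 0.137], [0.522, 0.329, 0.145]] ((454.013916015625, 285.74249267578125), (50.732215881347656, 159.56198120117188), 47.50666809082031)
top 0.26 [[0.681, 0.163, 0.015], [0.7, 0.189, 0.088], [0.727, 0.221, 0.095]] ((714.2021484375, 200.8438720703125), (76.73100280761719, 64.15948486328125), 85.7840347290039)
top 0.25 [[0.499, -0.504, 0.004], [0.529, -0.466, 0.097], [0.562, -0.443, 0.105]] ((534.5249633789062, -490.5717468261719), (72.00629425048828, 98.21202087402344), 8.551186561584473)
```

>>> {"fn": "apply_moves", "kwargs": {
  "plan": [
    {"jaw": 0.7,"tx": 0,"ty": 0,"tz": 0.025,"yaw": 0},
    {"jaw": 0.7,"tx": 0,"ty": 0,"tz": 0.05,"yaw": 0},
    {"jaw": 0.7,"tx": 0,"ty": 0,"tz": 0.075,"yaw": 0},
    {"jaw": 0.7,"tx": 0,"ty": 0,"tz": 0.09,"yaw": 0},
    {"jaw": 0.7,"tx": 0,"ty": 0,"tz": 0.1,"yaw": 0}
  ]
}}

```text
time: 32.3
position: [0.4656, 0.2452, -0.0068]
eef_rot: [180.0, 0.0, 8.4]
force: [-0.2, 0.2, -0.9]
grip_width: 0.386
grasp_force: 15.0
```

>>> {"fn": "apply_moves", "kwargs": {
  "plan": [
    {"jaw": 0.7,"tx": 0,"ty": 0,"tz": 0.003,"yaw": 0},
    {"jaw": 0.7,"tx": 0,"ty": 0,"tz": 0.006,"yaw": 0},
    {"jaw": 0.7,"tx": 0,"ty": 0,"tz": 0.009,"yaw": 0},
    {"jaw": 0.7,"tx": 0,"ty": 0,"tz": 0.0115,"yaw": 0},
    {"jaw": 0.7,"tx": 0,"ty": 0,"tz": 0.0115,"yaw": 0}
  ]
}}

```text
time: 32.92
position: [0.4656, 0.2453, -0.0176]
eef_rot: [180.0, 0.0, 8.4]
force: [0.5, 1.5, -0.9]
grip_width: 0.381
grasp_force: 15.0
```

Release (opening only a little), then rise and check.

>>> {"fn": "apply_moves", "kwargs": {
  "plan": [
    {"jaw": 0.58,"tx": 0,"ty": 0,"tz": 0,"yaw": 0},
    {"jaw": 0.54,"tx": 0,"ty": 0,"tz": 0,"yaw": 0},
    {"jaw": 0.5,"tx": 0,"ty": 0,"tz": 0,"yaw": 0},
    {"jaw": 0.5,"tx": 0,"ty": 0,"tz": 0,"yaw": 0},
    {"jaw": 0.5,"tx": 0,"ty": 0,"tz": 0,"yaw": 0}
  ]
}}

```text
time: 33.55
position: [0.4658, 0.2453, -0.0176]
eef_rot: [-180.0, -0.0, 8.4]
force: [0.5, -0.5, 0.2]
grip_width: 0.499
grasp_force: 0.0
```

>>> {"fn": "apply_moves", "kwargs": {
  "plan": [
    {"jaw": 0.5,"tx": 0,"ty": 0,"tz": -0.02,"yaw": 0},
    {"jaw": 0.5,"tx": 0,"ty": 0,"tz": -0.05,"yaw": 0},
    {"jaw": 0.5,"tx": 0,"ty": 0,"tz": -0.09,"yaw": 0},
    {"jaw": 0.5,"tx": 0,"ty": 0,"tz": -0.14,"yaw": 0},
    {"jaw": 0.5,"tx": 0,"ty": 0,"tz": -0.18,"yaw": 0}
  ]
}}

```text
time: 34.17
position: [0.4661, 0.2455, 0.1646]
eef_rot: [-180.0, -0.1, 8.4]
force: [0.6, 0.8, -2.0]
grip_width: 0.5
grasp_force: 0.0
```

>>> {"fn": "apply_moves", "kwargs": {
  "plan": [
    {"jaw": 0.5,"tx": 0,"ty": 0.05,"tz": -0.03,"yaw": 0},
    {"jaw": 0.5,"tx": 0,"ty": 0.1,"tz": -0.05,"yaw": 0},
    {"jaw": 0.5,"tx": 0,"ty": 0.15,"tz": -0.05,"yaw": 0},
    {"jaw": 0.5,"tx": 0,"ty": 0.2,"tz": -0.05,"yaw": 0},
    {"jaw": 0.5,"tx": 0,"ty": 0.25,"tz": -0.05,"yaw": 0}
  ]
}}

```text
time: 34.8
position: [0.5024, -0.0035, 0.2126]
eef_rot: [180.0, -0.0, 8.4]
force: [0.5, -0.2, 0.3]
grip_width: 0.499
grasp_force: 0.0
```

```bash
python3 - <<'E'
from h import *
caddy()
t=np.radians(8.4);b=np.array([np.cos(t),np.sin(t)]);a=np.array([-b[1],b[0]])
for n in('scene','top'):
    p=optics.camera(n);P=cloud(p);X=P.reshape(-1,3);d=X[:,:2]-[.492,.2495];u=d@b;v=d@a
    m=(abs(u)<.062)&(abs(v)<.04)&(X[:,2]>.013)&(X[:,2]<.06)
    print(n,m.sum(),'u',np.round(np.percentile(u[m],[1,99]),3),'v',np.round(np.percentile(v[m],[1,99]),3),cv2.minAreaRect(X[m][:,:2].astype(np.float32)*1000))
    for lo,hi in((-.05,-.01),(0,.02),(.03,.05)):
        k=m&(u>lo)&(u<hi); print(lo,np.round(np.percentile(X[k,2],[20,50,80]),3),np.round(v[k].mean(),4))
    for q in ['flat_tin_mid','small_tin_mid','gold_carton_mid','small_carton_mid','jar_mid','tall_tin_mid']:
        for e in nets.trace(p,q)[:1]:
            Y=P[e['region']];Y=Y[~np.isnan(Y[:,0])];print(q,np.round(np.median(Y,0),3))
s=monitor.state();print(s['time'],s['position'])
E
```

```text
scene 0.84 [0.046 0.06  0.063] ((476.1223449707031, -286.4122314453125), (189.974365234375, 65.26789093017578), 78.6414566040039)
 scoop scene 0.57 [289. 154.] 182 [0.48  0.246 0.026] ((494.673583984375, 255.15167236328125), (96.6232681274414, 54.767269134521484), 6.881065845489502)
top 0.61 [0.054 0.06  0.066] ((472.73089599609375, -286.8377990722656), (191.34506225585938, 62.39543914794922), 78.58787536621094)
 scoop top 0.76 [180. 224.] 191 [0.472 0.248 0.028] ((489.09100341796875, 242.88235473632812), (39.93667221069336, 90.30447387695312), 85.7476577758789)
scene 174 u [-0.043  0.048] v [-0.022  0.02 ] ((486.697265625, 250.80404663085938), (108.43357849121094, 62.90742492675781), 13.480111122131348)
-0.05 [0.024 0.029 0.032] -0.0048
0 [0.019 0.022 0.024] -0.0038
0.03 [0.018 0.023 0.024] 0.0006
flat_tin_mid [0.732 0.066 0.03 ]
small_tin_mid [ 0.715 -0.059  0.028]
gold_carton_mid [ 0.737 -0.202  0.117]
small_carton_mid [0.715 0.179 0.08 ]
jar_mid [ 0.551 -0.477  0.092]
tall_tin_mid [0.54 0.43 0.09]
top 227 u [-0.056  0.055] v [-0.035  0.034] ((491.8274230957031, 251.7018585205078), (122.00640869140625, 75.14993286132812), 11.502863883972168)
-0.05 [0.025 0.029 0.032] -0.0014
0 [0.016 0.021 0.025] 0.0002
0.03 [0.015 0.021 0.026] -0.0008
flat_tin_mid [0.723 0.071 0.03 ]
small_tin_mid [ 0.707 -0.056  0.028]
gold_carton_mid [ 0.715 -0.188  0.118]
small_carton_mid [0.699 0.191 0.088]
jar_mid [ 0.529 -0.464  0.097]
35.8 [ 0.50238452 -0.00196371  0.21239427]
```

```bash
python3 -c "
from h import *
print(workorder.hand_in())"
```

```text
the job is handed in; nothing more can be done
None
```

Job handed in at about 36 s: the caddy lies on its side on the bare counter, the scoop lies flat along the leftmost tray, and the other goods stand where they were by the final camera check, which showed no verdict.

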